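# Shut and latch the screw case

### The job

Get the screw case ready for transport: push its drawer in gently until you feel it meet the rubber seal, hook the latch's claw over the keeper on the drawer front, and swing the lever over and down flat so that the latch holds the drawer tight. Do not force the drawer front (no more than 12 N), and leave the things on and beside the case where they are.

Things in the scene. Friction and masses are not known exactly. Their poses are not given: they have to be found in the camera images.
- case: Grey steel screw case, fixed: 240 mm deep (x), 280 wide (y), 100 high. Origin: centre of its underside; x points from the drawer side (facing the robot) to the rear, z up. The draw latch (lever + claw) sits mid-roof on a slotted plate, fixed up to 6 mm nearer to or farther from the front than drawn: unknown shift s, positive to the front (-x). Lever, claw and seal all shift by s.
- drawer_front: Grey drawer front, moves with the drawer. Case axes; its origin is the case's origin at drawer value 0. Panel 16 mm thick, 272 wide, z 8 to 96 mm, outer face at x -141 mm. Thin: more than 12 N of push on it or its keeper dents it.
- push_right (a point): point on the drawer front's flat outer face, 90 mm right (-y) of the middle, 70 mm up: a good place to push, clear of the standing claw
- push_left (a point): the like point 90 mm left (+y) of the middle
- keeper_top (a point): top of the keeper: upright steel plate mid-way along the drawer front's top edge, 24 mm wide (y), 5 mm thick (x), rounded top, standing 39 mm above the panel; moves with the drawer. The claw's lip goes down in front (-x) of it and pulls it to +x
- seal_drawn (a point): where the face of the rubber seal behind the drawer front would be at s = 0 (really s further to the front). The seal is springy, about 12 N per mm of squeeze, and pushes the drawer out again
- pin_drawn (a point): where the lever's pin would be at s = 0 (really s further to the front), 30 mm above the roof; the pin lies along the case's y. The claw's pin is on the lever, 18 mm from the lever's pin, at angle (lever value - 0.25 rad). All angles here run from the case's +x up to +z
- drawer (a joint): Drawer opening, m, along the case's -x; starts 0.03 to 0.055. Slides freely (1.5 N drag, less than 3 N when slow) till it meets the seal at 0.012 + s (0.006 to 0.018), where the push force rises; left there it stays. The claw reaches over the keeper only if the drawer is on the seal (within 1 mm). Latched it is drawn to about 0.0015 + s (-0.0045 to 0.008)
- lever (a joint): Lever angle, rad. 0: closed on its stop, level, pointing to +x; 1.75: fully open on its stop, upright. Steel bar 22 mm wide (y), 6 thick, 90 long from its pin. Stays where left (1.5 N at its end moves it); starts 1.55 to 1.75; must be about 1.75 to hook. Hooked, closing takes up to 12 N at 75 mm from the pin, most near 0.8 rad; past dead centre (0.25) it pulls itself shut
- claw (a joint): Claw angle relative to the lever, rad. Two wire arms beside the lever, with a nose (channel) 40 mm wide (y), 20 long, 16 deep. Angle of the claw's line, pin to nose: pi + lever + claw. Nose middle: 68 mm along the line, 8 mm above it (lying level). Starts standing (about -3); falls forward by itself past about 0.5 rad from upright; pinched across y it turns in the grip. Hooked: about -1.5 at lever 1.75, 0 closed
- tub_tall: bystander: square screw tub with red lid, 93 x 93 mm, 110 mm high, beside the case (left); origin under its centre
- tub_low: bystander: low square black tub with red lid, 88 x 88 mm, 60 mm high, beside the case (right); origin under its centre
- carton: bystander: small cardboard carton 70 x 50 x 28 mm lying on the case's roof near its rear left corner; origin under its centre
- hexbolt: bystander: one hexagon bolt standing on its head (18 mm wide, 36 mm high) on the case's roof near its rear right corner; origin under its centre

How it is judged (in metres and radians):
At the end, for the whole second after the job is handed in: The lever is down flat (below 0.06 rad), the claw hooked over the keeper (above -0.15 rad), and the latch holds the drawer squeezed on its seal: drawer below 9 mm, and claw and seal load its front with more than 60 N (latched about 200 N, unlatched none) (value of joint lever below 0.06 rad and value of joint drawer below 0.009 m and contact force between drawer_front and anything else above 60 N and value of joint claw above -0.15 rad); the robot touches nothing.
It fails at once if the drawer front or keeper is pressed with more than 12 N (contact force between the arm and drawer_front above 12 N).
It fails at once if the drawer front or keeper is pressed with more than 12 N by the fingers (contact force between the fingers and drawer_front above 12 N).
It fails at once if a tub, the carton or the bolt beside or on the case is moved more than 30 mm or knocked over (distance of any of tub_tall, tub_low, carton, hexbolt from where it was at the start of the episode above 0.03 m or angle between any of tub_tall, tub_low, carton, hexbolt's own z axis and vertical above 0.5 rad).
It also fails if it takes over 69 s, if anything falls off the work surface, if the arm or the gripper's body presses on something with over 40 N, if the wrist force passes 120 N, or if a joint passes its speed limit or range.

### The arm

A 6-joint arm with a two-finger parallel gripper is mounted at the origin on the work surface. World frame = base frame: x ahead of the robot, y to its left, z up, the work surface at z = 0. Lengths are in mm, angles in rad, forces in N, time in s.
With the tool pointing down it reaches from about 425 to 950 mm from the base axis. Payload 3.5 kg.
Tool frame: the origin (TCP) lies between the finger pads; the fingertips stand 25 mm ahead of it and the grasp point (between the pads) lies 6 mm ahead of it; z points along the fingers, y is the line along which they close (so a half turn about z gives the same grasp; the last joint's range is limited). The gripper opens to 85 mm and grips with 20 to 120 N. Pads are 22 mm wide; open, the fingers measure 114 mm over their backs; the gripper's body (76 mm by 85 mm) begins 54 mm behind the grasp point. The pads swing forward as they close: fully open they stand 13 mm farther back than shut.
Start: joints at [1.021, 0.286, 1.577, -0, 1.279, -0.15], TCP at [262.696, 621.769, 256.325] pointing down, gripper open.
Joint ranges: [-2.77, 2.77], [-0.9, 2.22], [0.21, 2.48], [-1.53, 4.67], [0.24, 2.81], [-2.84, 2.84]. Speed limits (rad/s): [2.79, 2.79, 3.14, 3.14, 3.14, 3.14].

### API

Orientations are given as a unit quaternion [x, y, z, w].
In Python, from rig import robot gives the robot as it stands.
- The arm moves only by the shell command python3 -m jog 'ROWS' [FORCE]. ROWS is JSON, a list of rows, each a list of 3 entries, a list of its own where there are three numbers: the turn, a rotation vector about the tool's x, y, z in degrees, then the shift along the tool's x, y, z in m, then the finger opening in m, from 0 to 0.0854. A call has 1 to 10 rows; each row shifts and turns the commanded pose from where the row before left it, along the tool's axes as they then stand; what a row does not reach is not made up. A row lasts 1/8 s, in which the tool goes at most 62.5 mm and 10.7 degrees, less where a joint would pass 70% of its speed; a pose out of reach is approached as far as the arm can. A call is refused whole if a number of a shift passes 0.0625 or a number of a turn 10.7, either way. A call with a gripper value outside its range is refused whole. The fingers move at their own pace and stop on an object; FORCE is the grip in N (left out, the last holds). Time passes only in rows, so rows that do not move let the fingers close. It gives the time, the measured TCP pose, the force, the opening and the grip force at its end, in the units of the state.
- robot.get_obs(): the state, without advancing time (a new reading comes with each control period).
- robot.grab_frame(name): name is "scene" or "top"; returns the picture (384x512x3 uint8, blue, green, red); there is no depth.
- robot.get_calibration(name): a dict with "intrinsics" (3x3 intrinsics, pixels), "extrinsics" (4x4, takes a point from world to camera coordinates). Camera axes: x right, y up, looking along -z (the intrinsics and any distortion apply to the point x, -y, -z); pixel columns grow to the right and rows downward; lengths in mm; the calibration is good to about 2 mm. A picture is of the moment at which its call begins. get_calibration takes no time and is no camera call.
- robot.sign_off(): hands the job in; it is judged then, once.
The state is a dict: "clock": time; "joints": joint angles; "qd": joint speeds; "effort": joint torques, N m; "eef_pos": TCP position; "ee_rot": TCP orientation; "ft_force": force on the tool from outside, world axes, zero at the start; "ft_torque": the same for the moment, N m; "gripper_width": finger opening in mm; "finger_force": force on a finger pad.
Only numpy, scipy, OpenCV 4.12 (cv2) and the standard library are available. Lean on these libraries where they do the work, as an engineer would, in place of code of your own. Each camera call takes 0.05 s, during which the arm holds its last target. There are 200 camera calls.

## Working session

There is one attempt and no reset: what is moved stays moved. The work goes in short steps, Python scripts to look and compute and a shell command to move; the robot and the scene stay as the last step left them, time stands still between calls to the robot, and variables do not carry over. Pictures are saved under pics/ and viewed, at most 10 in all, crops included, and the job is handed in when it is done.

```bash
ls; mkdir -p pics; python3 - <<'E'
from rig import robot
import cv2
for n in("scene","top"):
    cv2.imwrite(f"pics/{n}0.png",robot.grab_frame(n)); c=robot.get_calibration(n); print(n,c)
print(robot.get_obs())
E
```

```text
pics
scene {'intrinsics': array([[356.96392971,   0.        , 252.56877336],
       [  0.        , 356.96392971, 196.65345253],
       [  0.        ,   0.        ,   1.        ]]), 'extrinsics': array([[-4.79194958e-01,  8.77631115e-01,  1.16540559e-02,
         2.63812385e+02],
       [-7.55932933e-01, -4.19421199e-01,  5.02644266e-01,
         4.48609660e+02],
       [ 4.46024206e-01,  2.32054913e-01,  8.64414788e-01,
        -1.09738809e+03],
       [ 0.00000000e+00,  0.00000000e+00,  0.00000000e+00,
         1.00000000e+00]])}
top {'intrinsics': array([[401.23383917,   0.        , 247.37469942],
       [  0.        , 401.23383917, 187.70349346],
       [  0.        ,   0.        ,   1.        ]]), 'extrinsics': array([[-1.93518806e-02, -9.99805093e-01,  3.90907431e-03,
         3.23133239e+01],
       [ 9.95396670e-01, -1.88991884e-02,  9.39589810e-02,
        -6.50158968e+02],
       [-9.38667894e-02,  5.70936253e-03,  9.95568395e-01,
        -9.79143215e+02],
       [ 0.00000000e+00,  0.00000000e+00,  0.00000000e+00,
         1.00000000e+00]])}
{'clock': 0.1, 'joints': array([ 1.02102234e+00,  2.87143760e-01,  1.57803245e+00,  6.97707982e-06,
        1.27862629e+00, -1.49995717e-01]), 'qd': array([ 0.00030381, -0.00153953, -0.00378042,  0.00111376, -0.00101056,
        0.00082857]), 'effort': array([ 1.21558267e-03, -4.07297480e+01, -2.93699723e+01, -9.87346243e-05,
        3.47174828e-03,  1.17725759e-05]), 'eef_pos': array([262.39961343, 621.31672965, 255.03998828]), 'ee_rot': array([ 1.98561542e-01,  9.80087799e-01, -1.03682943e-03, -3.81891973e-04]), 'ft_force': array([0.42880928, 0.31997091, 0.53103706]), 'ft_torque': array([ 0.02153723,  0.0368321 , -0.04307615]), 'finger_force': 0.0, 'gripper_width': 85.22774448540913}
```

View pics/scene0.png

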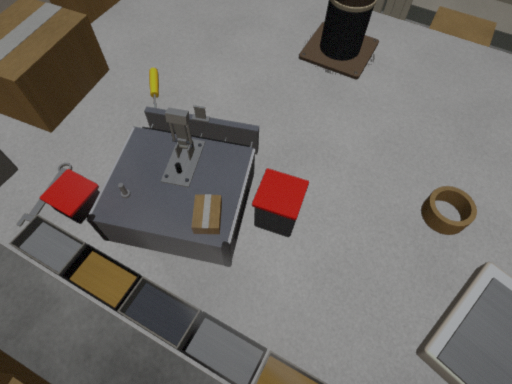

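View pics/top0.png

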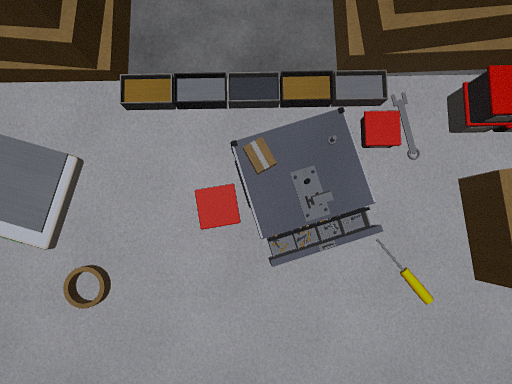

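The top view shows the case at about (310,185) with the drawer open toward the robot: front panel from (272,262) to (380,230), keeper near (328,246), latch near (315,200). I'll take enlarged crops.

```bash
python3 - <<'E'
import cv2
a=cv2.imread("pics/top0.png")[95:275,220:395]
b=cv2.imread("pics/scene0.png")[95:265,85:265]
a=cv2.resize(a,None,fx=3.2,fy=3.2,interpolation=cv2.INTER_CUBIC)
b=cv2.resize(b,None,fx=4,fy=4,interpolation=cv2.INTER_CUBIC)[:600]
b=cv2.resize(cv2.imread("pics/scene0.png")[95:245,85:265],None,fx=4,fy=4,interpolation=cv2.INTER_CUBIC)
cv2.imwrite("pics/topc.png",a);cv2.imwrite("pics/scenec.png",b)
E
```

```text
(no output)
```

View pics/topc.png

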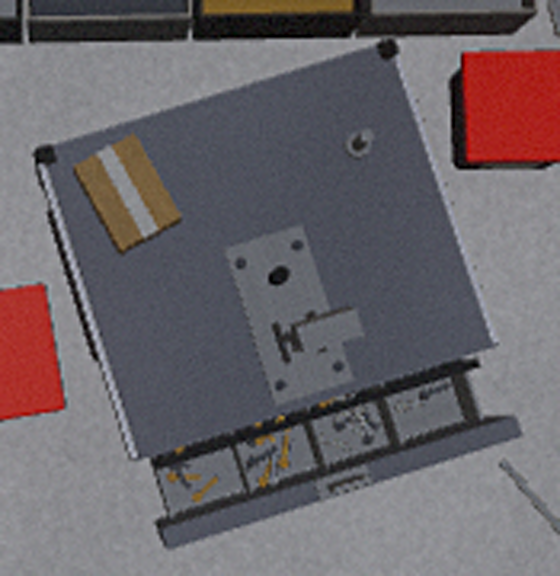

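View pics/scenec.png

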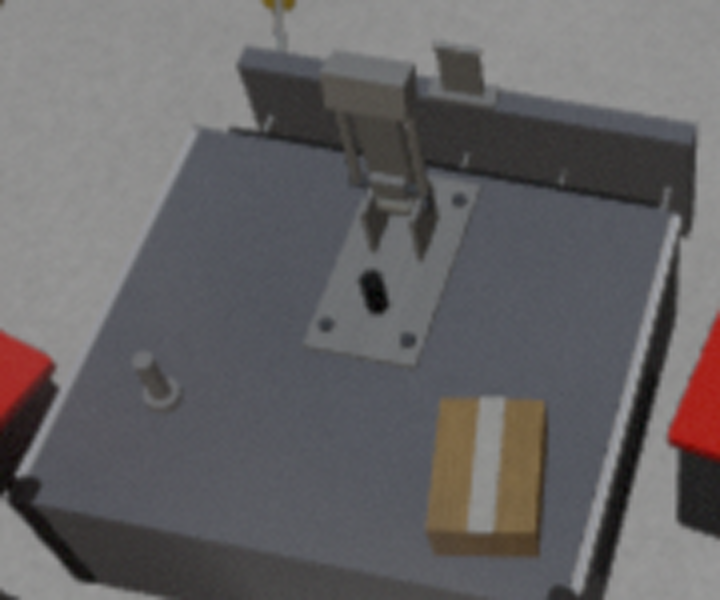

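The crops clearly show the roof corners (in the top crop: (45,150), (390,45), (135,458), (497,345)), the standing claw and the keeper. I'll compute the case pose from these.

```bash
cat > h.py <<'E'
import numpy as np
from rig import robot
def cal(n):
    c=robot.get_calibration(n); return np.array(c["intrinsics"]),np.array(c["extrinsics"])
def ray(n,u,v):
    K,E=cal(n); d=np.array([(u-K[0,2])/K[0,0],-(v-K[1,2])/K[1,1],-1]); R=E[:3,:3]
    return -R.T@E[:3,3], R.T@d
def onz(n,u,v,z):
    c,d=ray(n,u,v); return c+d*(z-c[2])/d[2]
def proj(n,p):
    K,E=cal(n); q=E[:3,:3]@np.asarray(p)+E[:3,3]; return K[0,0]*q[0]/-q[2]+K[0,2], K[1,1]*q[1]/q[2]+K[1,2]
def tri(a,b):
    A=np.zeros((3,3));r=np.zeros(3)
    for n,(u,v) in(("top",a),("scene",b)):
        c,d=ray(n,u,v);d/=np.linalg.norm(d);P=np.eye(3)-np.outer(d,d);A+=P;r+=P@c
    return np.linalg.solve(A,r)
T=lambda x,y:(220+x/3.2,95+y/3.2)
S=lambda x,y:(85+x/4,95+y/4)
E
python3 - <<'E'
from h import *
np.set_printoptions(precision=1,suppress=True)
c={k:onz("top",*T(*p),100) for k,p in dict(RL=(37,152),RR=(394,40),FL=(135,459),FR=(497,345)).items()}
for k,v in c.items():print(k,v)
d=lambda a,b:np.linalg.norm(c[a]-c[b]);print(d('RL','RR'),d('FL','FR'),d('RL','FL'),d('RR','FR'))
w=(c['FL']-c['FR']+c['RL']-c['RR']);print("yaw from width",np.arctan2(-w[0],w[1]))
w=(c['RL']-c['FL']+c['RR']-c['FR']);print("yaw from depth",np.arctan2(w[1],w[0]))
print("centre",sum(c.values())/4)
# scene cross-check
print("scene FR,FL",onz("scene",*S(197,127),100),onz("scene",*S(678,212),100))
# panel top outer corners scene/top
print("panel outer corners scene",onz("scene",*S(243,47),96),onz("scene",*S(696,126),96))
print("panel corners top",onz("top",*T(158,525),96),onz("top",*T(517,418),96))
print("panel top-image lower edge",onz("top",*T(168,548),96),onz("top",*T(521,434),96))
print("keeper top: ",tri(T(345,487),S(458,46)))
print("nose",tri(T(345,323),S(370,60)))
E
```

```text
RL [752.3  55.6 100. ]
RR [ 832.3 -212.3  100. ]
FL [525.5 -11.8 100. ]
FR [ 603. -278.  100.]
279.55280789708485 277.31649196921035 236.58710263524597 238.53507666198996
yaw from width 0.2866473834427222
yaw from depth 0.28396923421889053
centre [ 678.3 -111.6  100. ]
scene FR,FL [ 604.5 -276.1  100. ] [525.2 -10.3 100. ]
panel outer corners scene [ 540.  -294.1   96. ] [463.2 -32.2  96. ]
panel corners top [477.7 -27.5  96. ] [ 549.6 -291.3   96. ]
panel top-image lower edge [461.1 -34.3  96. ] [ 538.  -293.6   96. ]
keeper top:  [ 505.5 -158.1  133.9]
nose [ 609.  -135.7  229.6]
```

```bash
python3 -m jog '[[[0,0,0],[-0.0466,-0.0301,0],0],[[0,0,0],[-0.0466,-0.0301,0],0],[[0,0,0],[-0.0466,-0.0301,0],0],[[0,0,0],[-0.0466,-0.0301,0],0],[[0,0,0],[-0.0466,-0.0301,0],0],[[0,0,0],[-0.0466,-0.0301,0],0],[[0,0,0],[-0.0466,-0.0301,0],0]]'
python3 -m jog '[[[0,0,0],[-0.0233,-0.0509,0],0],[[0,0,0],[-0.0233,-0.0509,0],0],[[0,0,0],[-0.0233,-0.0509,0],0],[[0,0,0],[-0.0233,-0.0509,0],0],[[0,0,0],[-0.0233,-0.0509,0],0],[[0,0,0],[-0.0233,-0.0509,0],0],[[0,0,0],[-0.0233,-0.0509,0],0],[[0,0,0],[-0.0233,-0.0509,0],0],[[0,0,0],[-0.0233,-0.0509,0],0],[[0,0,0],[-0.0233,-0.0509,0],0]]'
python3 -m jog '[[[0,0,10.7],[0,0,0],0],[[0,0,10.7],[0,0,0],0],[[0,0,10.7],[0,0,0],0],[[0,0,10.7],[0,0,0],0],[[0,0,10.7],[0,0,0],0],[[0,0,10.7],[0,0,0],0],[[0,0,10.7],[0,0,0],0],[[0,0,10.7],[0,0,0],0],[[0,0,10.7],[0,0,0],0],[[0,0,10.7],[0,0,0],0]]'
python3 -m jog '[[[0,0,10.7],[0,0,0],0],[[0,0,10.7],[0,0,0],0],[[0,0,10.7],[0,0,0],0],[[0,0,1.7],[0,0,0],0],[[0,0,0],[0,0,0],0]]'
cat >> h.py <<'E'
from scipy.spatial.transform import Rotation as Ro
YAW=.285; O=np.array([678.2,-111.5,0]); RC=Ro.from_euler('z',YAW).as_matrix()
def st():
    o=robot.get_obs(); M=Ro.from_quat(o["ee_rot"]).as_matrix()
    print("t%.2f case"%o["clock"],(RC.T@(o["eef_pos"]-O)).round(1),"toolx(case)",(RC.T@M[:,0]).round(3),"F case",(RC.T@o["ft_force"]).round(1),"w",round(o["gripper_width"],1),"ff",round(o["finger_force"],1),"q",o["joints"].round(2))
E
python3 -c "from h import *;st()"
```

```text
clock: 0.98
eef_pos: [481.6, 299.0, 255.9]
ee_rot: [0.199, 0.98, -0.0, -0.0]
ft_force: [1.1, 0.4, 0.3]
gripper_width: -0.1
finger_force: 0.0
clock: 2.22
eef_pos: [497.2, -260.5, 255.9]
ee_rot: [0.199, 0.98, 0.0, -0.0]
ft_force: [0.1, 0.2, 0.1]
gripper_width: 0.1
finger_force: 0.0
clock: 3.48
eef_pos: [497.4, -258.6, 255.7]
ee_rot: [0.907, 0.421, -0.0, -0.001]
ft_force: [0.5, 1.0, -0.9]
gripper_width: 0.2
finger_force: 0.0
clock: 4.1
eef_pos: [497.5, -258.7, 256.0]
ee_rot: [0.99, 0.143, -0.0, -0.0]
ft_force: [-0.0, -0.3, 1.1]
gripper_width: 0.1
finger_force: 0.0
t4.10 case [-214.8  -90.5  256. ] toolx(case) [ 1.     0.002 -0.   ] F case [-0.1 -0.3  1.1] w 0.1 ff 0.0 q [-0.66  0.04  1.86 -0.    1.25  0.62]
```

```bash
python3 -m jog '[[[0,0,0],[0,0,0.043],0],[[0,0,0],[0,0,0.043],0],[[0,0,0],[0,0,0.043],0],[[0,0,0],[0,0,0.043],0],[[0,0,0],[0,0,0],0],[[0,0,0],[0.004,0,0],0],[[0,0,0],[0.004,0,0],0],[[0,0,0],[0.002,0,0],0],[[0,0,0],[0.001,0,0],0]]' >/dev/null
for i in 1; do python3 -c "from h import *;st()"; done
python3 -m jog '[[[0,0,0],[0.0015,0,0],0],[[0,0,0],[0.0015,0,0],0],[[0,0,0],[0.0015,0,0],0],[[0,0,0],[0.0015,0,0],0]]' |grep force
python3 -c "from h import *;st()"
python3 -m jog '[[[0,0,0],[0.0015,0,0],0],[[0,0,0],[0.0015,0,0],0],[[0,0,0],[0.0015,0,0],0],[[0,0,0],[0.0015,0,0],0]]' |grep force
python3 -c "from h import *;st()"
python3 -m jog '[[[0,0,0],[0.0015,0,0],0],[[0,0,0],[0.0015,0,0],0],[[0,0,0],[0.0015,0,0],0],[[0,0,0],[0.0015,0,0],0]]' |grep force
python3 -c "from h import *;st()"
```

```text
t5.22 case [-203.1  -91.    85.3] toolx(case) [ 1.    -0.     0.001] F case [-0.7 -0.5  0.2] w -0.1 ff 0.0 q [-0.64  0.26  1.95 -0.    0.93  0.64]
ft_force: [0.6, -0.4, 0.0]
finger_force: 0.0
t5.72 case [-197.6  -90.6   84.3] toolx(case) [ 1.    -0.001 -0.   ] F case [ 0.4 -0.5  0. ] w -0.2 ff 0.0 q [-0.64  0.27  1.94 -0.    0.93  0.65]
ft_force: [-2.5, -0.3, 0.7]
finger_force: 0.8
t6.22 case [-191.7  -90.6   84.3] toolx(case) [ 1.    -0.001 -0.   ] F case [-2.4  0.4  0.7] w 0.2 ff 0.8 q [-0.63  0.28  1.93 -0.    0.93  0.66]
ft_force: [-0.8, 0.1, 0.3]
finger_force: 0.8
t6.72 case [-185.6  -90.6   84.3] toolx(case) [ 1.    -0.001 -0.   ] F case [-0.7  0.3  0.3] w 0.1 ff 0.8 q [-0.62  0.29  1.92 -0.    0.93  0.67]
```

```bash
python3 -m jog '[[[0,0,0],[0.0015,0,0],0],[[0,0,0],[0.0015,0,0],0],[[0,0,0],[0.0015,0,0],0],[[0,0,0],[0.0015,0,0],0],[[0,0,0],[0.0015,0,0],0],[[0,0,0],[0.0015,0,0],0],[[0,0,0],[0.001,0,0],0],[[0,0,0],[0.0005,0,0],0]]' >/dev/null
python3 -c "from h import *;st()"
python3 -m jog '[[[0,0,0],[0.0006,0,0],0],[[0,0,0],[0.0006,0,0],0]]' >/dev/null
python3 -c "from h import *;st()"
python3 -m jog '[[[0,0,0],[0.0003,0,0],0],[[0,0,0],[0.0003,0,0],0]]' >/dev/null
python3 -c "from h import *;st()"
```

```text
t7.72 case [-175.1  -90.6   84.3] toolx(case) [ 1.    -0.001 -0.   ] F case [-1.   1.   0.4] w -0.1 ff 0.8 q [-0.61  0.3   1.9   0.    0.94  0.68]
t7.97 case [-174.   -90.6   84.3] toolx(case) [ 1.    -0.001 -0.   ] F case [-1.7  0.1 -0.5] w 0.1 ff 0.8 q [-0.6   0.3   1.9   0.    0.94  0.68]
t8.22 case [-173.4  -90.6   84.3] toolx(case) [ 1.    -0.001 -0.   ] F case [-1.   0.9 -0.1] w -0.3 ff 0.8 q [-0.6   0.3   1.9   0.    0.94  0.68]
```

```bash
cat > chk.py <<'E'
from h import *; import sys
st(); o=robot.get_obs(); sys.exit(int(abs((RC.T@o["ft_force"])[0])>float(sys.argv[1])))
E
c="python3 chk.py 3.6"
python3 -m jog '[[[0,0,0],[0.0005,0,0],0],[[0,0,0],[0.0003,0,0],0]]' >/dev/null && $c &&
python3 -m jog '[[[0,0,0],[0.0005,0,0],0],[[0,0,0],[0.0003,0,0],0]]' >/dev/null && $c &&
python3 -m jog '[[[0,0,0],[0.0005,0,0],0],[[0,0,0],[0.0003,0,0],0]]' >/dev/null && $c &&
python3 -m jog '[[[0,0,0],[0.0005,0,0],0],[[0,0,0],[0.0003,0,0],0]]' >/dev/null && $c &&
python3 -m jog '[[[0,0,0],[0.0005,0,0],0],[[0,0,0],[0.0003,0,0],0]]' >/dev/null && $c &&
python3 -m jog '[[[0,0,0],[0.0005,0,0],0],[[0,0,0],[0.0003,0,0],0]]' >/dev/null && $c &&
python3 -m jog '[[[0,0,0],[0.0005,0,0],0],[[0,0,0],[0.0003,0,0],0]]' >/dev/null && $c &&
python3 -m jog '[[[0,0,0],[0.0005,0,0],0],[[0,0,0],[0.0003,0,0],0]]' >/dev/null && $c
```

```text
t8.47 case [-172.6  -90.6   84.3] toolx(case) [ 1.    -0.001 -0.   ] F case [-1.8  1.2 -0.3] w -0.1 ff 0.8 q [-0.6   0.31  1.9   0.    0.94  0.68]
t8.72 case [-171.7  -90.6   84.3] toolx(case) [ 1.    -0.001 -0.   ] F case [-2.   0.7 -1. ] w -0.1 ff 0.8 q [-0.6   0.31  1.89  0.    0.94  0.69]
t8.97 case [-170.9  -90.6   84.3] toolx(case) [ 1.    -0.001 -0.   ] F case [-1.3  0.5 -0. ] w 0.0 ff 0.8 q [-0.6   0.31  1.89  0.    0.94  0.69]
t9.22 case [-170.2  -90.6   84.3] toolx(case) [ 1.    -0.001 -0.   ] F case [-1.6  1.  -0.4] w -0.2 ff 0.8 q [-0.6   0.31  1.89  0.    0.94  0.69]
t9.47 case [-169.3  -90.6   84.3] toolx(case) [ 1.    -0.001 -0.   ] F case [-2.   0.2 -0.3] w 0.4 ff 0.8 q [-0.6   0.31  1.89  0.    0.94  0.69]
t9.72 case [-168.6  -90.7   84.3] toolx(case) [ 1.    -0.001  0.   ] F case [-1.8  1.2 -0.4] w 0.4 ff 0.8 q [-0.6   0.31  1.89  0.    0.94  0.69]
t9.97 case [-167.8  -90.7   84.3] toolx(case) [ 1.    -0.001  0.   ] F case [-1.5  1.2 -0.4] w 0.1 ff 0.8 q [-0.6   0.31  1.89 -0.    0.94  0.69]
t10.22 case [-166.9  -90.7   84.3] toolx(case) [ 1.    -0.001  0.   ] F case [-1.9  1.3  0.1] w -0.1 ff 0.8 q [-0.59  0.31  1.89 -0.    0.94  0.69]
```

```bash
c="python3 chk.py 3.6"
python3 -m jog '[[[0,0,0],[0.0005,0,0],0],[[0,0,0],[0.0003,0,0],0]]' >/dev/null && $c &&
python3 -m jog '[[[0,0,0],[0.0005,0,0],0],[[0,0,0],[0.0003,0,0],0]]' >/dev/null && $c &&
python3 -m jog '[[[0,0,0],[0.0005,0,0],0],[[0,0,0],[0.0003,0,0],0]]' >/dev/null && $c &&
python3 -m jog '[[[0,0,0],[0.0005,0,0],0],[[0,0,0],[0.0003,0,0],0]]' >/dev/null && $c &&
python3 -m jog '[[[0,0,0],[0.0005,0,0],0],[[0,0,0],[0.0003,0,0],0]]' >/dev/null && $c &&
python3 -m jog '[[[0,0,0],[0.0005,0,0],0],[[0,0,0],[0.0003,0,0],0]]' >/dev/null && $c &&
python3 -m jog '[[[0,0,0],[0.0005,0,0],0],[[0,0,0],[0.0003,0,0],0]]' >/dev/null && $c &&
python3 -m jog '[[[0,0,0],[0.0005,0,0],0],[[0,0,0],[0.0003,0,0],0]]' >/dev/null && $c &&
python3 -m jog '[[[0,0,0],[0.0005,0,0],0],[[0,0,0],[0.0003,0,0],0]]' >/dev/null && $c &&
python3 -m jog '[[[0,0,0],[0.0005,0,0],0],[[0,0,0],[0.0003,0,0],0]]' >/dev/null && $c &&
python3 -m jog '[[[0,0,0],[0.0005,0,0],0],[[0,0,0],[0.0003,0,0],0]]' >/dev/null && $c &&
python3 -m jog '[[[0,0,0],[0.0005,0,0],0],[[0,0,0],[0.0003,0,0],0]]' >/dev/null && $c
```

```text
t10.47 case [-166.1  -90.7   84.3] toolx(case) [ 1.    -0.001  0.   ] F case [-0.8  0.3 -0.7] w 0.3 ff 0.8 q [-0.59  0.31  1.88 -0.    0.94  0.69]
t10.72 case [-165.3  -90.7   84.3] toolx(case) [ 1.    -0.001  0.   ] F case [-1.5  1.2 -0.8] w 0.2 ff 0.8 q [-0.59  0.32  1.88  0.    0.94  0.69]
t10.97 case [-164.5  -90.7   84.3] toolx(case) [ 1.    -0.001  0.   ] F case [-1.5  0.5 -0.3] w -0.2 ff 0.8 q [-0.59  0.32  1.88  0.    0.94  0.7 ]
t11.22 case [-163.7  -90.7   84.3] toolx(case) [ 1.    -0.001  0.   ] F case [-1.8  1.1  0.1] w 0.2 ff 0.8 q [-0.59  0.32  1.88 -0.    0.94  0.7 ]
t11.47 case [-162.9  -90.7   84.3] toolx(case) [ 1.    -0.001 -0.   ] F case [-1.7  1.2 -0.9] w 0.2 ff 0.8 q [-0.59  0.32  1.88 -0.    0.94  0.7 ]
t11.72 case [-162.1  -90.7   84.3] toolx(case) [ 1.    -0.001  0.   ] F case [-2.1  0.9 -0.7] w -0.1 ff 0.8 q [-0.59  0.32  1.88  0.    0.94  0.7 ]
t11.97 case [-161.3  -90.7   84.3] toolx(case) [ 1.    -0.001  0.   ] F case [-0.3  0.2 -0.7] w 0.1 ff 0.8 q [-0.59  0.32  1.87  0.    0.95  0.7 ]
t12.22 case [-160.5  -90.6   84.3] toolx(case) [ 1.    -0.001 -0.   ] F case [-2.1  0.8 -1.2] w 0.1 ff 0.8 q [-0.59  0.32  1.87  0.    0.95  0.7 ]
t12.47 case [-159.7  -90.7   84.4] toolx(case) [ 1.    -0.001  0.   ] F case [-0.9  0.8 -0.2] w 0.1 ff 0.8 q [-0.58  0.32  1.87  0.    0.95  0.7 ]
t12.72 case [-159.   -90.7   84.3] toolx(case) [ 1.    -0.001 -0.   ] F case [-0.7  1.3 -0.2] w 0.2 ff 0.8 q [-0.58  0.33  1.87 -0.    0.95  0.7 ]
t12.97 case [-158.1  -90.7   84.3] toolx(case) [ 1.    -0.001 -0.   ] F case [-1.7  2.1 -0.1] w 0.1 ff 0.8 q [-0.58  0.33  1.87 -0.    0.95  0.7 ]
t13.22 case [-157.3  -90.7   84.4] toolx(case) [ 1.    -0.001  0.   ] F case [-1.5  1.6 -0.3] w -0.2 ff 0.8 q [-0.58  0.33  1.87 -0.    0.95  0.7 ]
```

```bash
c="python3 chk.py 3.6"
python3 -m jog '[[[0,0,0],[0.0005,0,0],0],[[0,0,0],[0.0003,0,0],0]]' >/dev/null && $c &&
python3 -m jog '[[[0,0,0],[0.0005,0,0],0],[[0,0,0],[0.0003,0,0],0]]' >/dev/null && $c &&
python3 -m jog '[[[0,0,0],[0.0005,0,0],0],[[0,0,0],[0.0003,0,0],0]]' >/dev/null && $c &&
python3 -m jog '[[[0,0,0],[0.0005,0,0],0],[[0,0,0],[0.0003,0,0],0]]' >/dev/null && $c &&
python3 -m jog '[[[0,0,0],[0.0005,0,0],0],[[0,0,0],[0.0003,0,0],0]]' >/dev/null && $c &&
python3 -m jog '[[[0,0,0],[0.0005,0,0],0],[[0,0,0],[0.0003,0,0],0]]' >/dev/null && $c &&
python3 -m jog '[[[0,0,0],[0.0005,0,0],0],[[0,0,0],[0.0003,0,0],0]]' >/dev/null && $c &&
python3 -m jog '[[[0,0,0],[0.0005,0,0],0],[[0,0,0],[0.0003,0,0],0]]' >/dev/null && $c
```

```text
t13.47 case [-156.6  -90.7   84.3] toolx(case) [ 1.    -0.001 -0.   ] F case [-2.   0.2 -0.3] w 0.2 ff 0.8 q [-0.58  0.33  1.87  0.    0.95  0.71]
t13.72 case [-155.7  -90.6   84.3] toolx(case) [ 1.    -0.001  0.   ] F case [-1.6  0.6  0.8] w 0.2 ff 0.8 q [-0.58  0.33  1.86  0.    0.95  0.71]
t13.97 case [-155.   -90.7   84.3] toolx(case) [ 1.    -0.001 -0.   ] F case [-2.1  1.6  0.6] w 0.2 ff 0.8 q [-0.58  0.33  1.86 -0.    0.95  0.71]
t14.22 case [-154.5  -90.6   84.3] toolx(case) [ 1.    -0.    -0.001] F case [-3.8  1.1  1.1] w -0.0 ff 1.9 q [-0.58  0.33  1.86 -0.    0.95  0.71]
```

```bash
python3 -m jog '[[[0,0,0],[0.0002,0,0],0],[[0,0,0],[0,0,0],0]]' >/dev/null && python3 chk.py 9 ; python3 -m jog '[[[0,0,0],[0.0002,0,0],0],[[0,0,0],[0,0,0],0]]' >/dev/null && python3 chk.py 9
```

```text
t14.47 case [-154.3  -90.7   84.3] toolx(case) [ 1.    -0.001 -0.001] F case [-5.7  0.9  1.4] w -0.2 ff 2.4 q [-0.58  0.33  1.86 -0.    0.95  0.71]
t14.72 case [-154.2  -90.7   84.3] toolx(case) [ 1.    -0.    -0.001] F case [-5.7  1.3  1.6] w 0.1 ff 2.6 q [-0.58  0.33  1.86 -0.    0.95  0.71]
```

```bash
python3 -m jog '[[[0,0,0],[-0.003,0,0],0],[[0,0,0],[-0.027,0,0],0],[[0,0,0],[-0.03,0,0],0],[[0,0,0],[0,0,-0.05],0],[[0,0,0],[0,0,-0.05],0],[[0,0,0],[0,0,-0.05],0],[[0,0,0],[0,0,-0.05],0],[[0,0,0],[0,0,0],0]]' >/dev/null
python3 - <<'E'
from h import *; import cv2
st()
t=robot.grab_frame("top");s=robot.grab_frame("scene")
cv2.imwrite("pics/t1.png",t);cv2.imwrite("pics/s1.png",s)
a=cv2.resize(t[165:265,270:370],None,fx=5,fy=5,interpolation=cv2.INTER_CUBIC)
b=cv2.resize(s[95:175,125:225],None,fx=5,fy=5,interpolation=cv2.INTER_CUBIC)
b=cv2.copyMakeBorder(b,0,100,0,0,cv2.BORDER_CONSTANT)
cv2.imwrite("pics/both1.png",cv2.resize(np.hstack([a,b]),(800,400)))
E
```

```text
t15.72 case [-211.5  -93.   291.2] toolx(case) [ 1.   -0.    0.01] F case [-0.1 -0.1  0.4] w 0.1 ff 0.0 q [-0.66  0.01  1.82  0.    1.29  0.63]
```

View pics/both1.png

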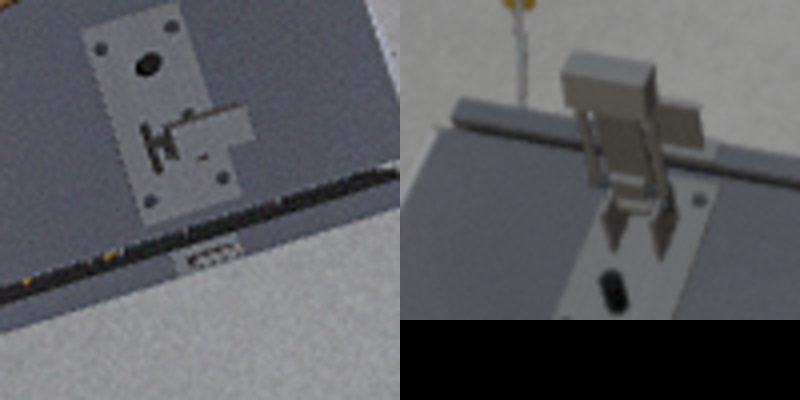

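```bash
cat >> h.py <<'E'
def ony(n,u,v,y=0):
    c,d=ray(n,u,v); c=RC.T@(c-O); d=RC.T@d; return (c+d*(y-c[1])/d[1]).round(1)
def casez(n,u,v,z): return (RC.T@(onz(n,u,v,z)-O)).round(1)
E
python3 - <<'E'
from h import *
s=lambda x,y:(125+(x-400)/4,95+y/4)
t=lambda x,y:(270+x/4,165+y/4)
for k,p in dict(backtop=(607,84),fronttop=(616,58),backbot=(610,113),levfoot=(632,190),brL=(613,200),brR=(661,192)).items(): print(k,ony("scene",*s(*p)))
print("keeper right end y=12",ony("scene",*s(703,108),12))
print("nose corners top z228",[casez("top",*t(*p),228) for p in [(245,103),(255,140),(195,150)]])
print("keeper top view z135",casez("top",*t(212,258),135))
print("brackets in top view z135",casez("top",*t(150,148),135),casez("top",*t(190,113),135))
print("panel bottom edge",casez("top",*t(0,333),96),casez("top",*t(400,208),96))
print([ (k,casez("top",*T(*p),z)) for k,p,z in (("carton",(128,193),128),("bolt",(358,140),136))])
E
```

```text
backtop [-69.6   0.  217.5]
fronttop [-84.1   0.  219.8]
backbot [-65.6   0.  201.9]
levfoot [-68.4  -0.  140.8]
brL [-47.1   0.  158.8]
brR [-99.7   0.  101.1]
keeper right end y=12 [-147.4   12.   119.8]
nose corners top z228 [array([-63.7, -19.9, 228. ]), array([-83. , -18.7, 228. ]), array([-78.7,  11.8, 228. ])]
keeper top view z135 [-138.9    4.   135. ]
brackets in top view z135 [-70.1  17.8 135. ] [-58.1  -9.9 135. ]
panel bottom edge [-145.6  128.1   96. ] [-146.9 -117.2   96. ]
[('carton', array([ 64.3,  87. , 128. ])), ('bolt', array([ 50.4, -80.3, 136. ]))]
```

```bash
python3 -m jog '[[[0,0,0],[0.046,-0.0186,0],0],[[0,0,0],[0.046,-0.0186,0],0],[[0,0,0],[0.046,-0.0186,0],0],[[0,0,0],[0.046,-0.0186,0],0],[[0,0,0],[0.046,-0.0186,0],0],[[0,0,0],[0,0,0.045],0],[[0,0,0],[0,0,0.046],0],[[0,-9,0],[0,0,0],0],[[0,-8,0],[0,0,0],0],[[0,-8,0],[0,0,0],0]]' >/dev/null; python3 -c "from h import *;st()"
python3 -m jog '[[[0,0,0],[0,0,0],0]]' >/dev/null; python3 -c "from h import *;st()"
```

```text
t17.07 case [ 15.8   2.7 190.7] toolx(case) [ 0.904  0.    -0.429] F case [-0.  -0.2 -0.1] w -0.3 ff 0.0 q [-0.23  0.6   1.31 -0.21  1.62  1.09]
t17.20 case [ 16.4   3.3 188.6] toolx(case) [ 0.905  0.002 -0.426] F case [-0.3  0.3 -1. ] w -0.2 ff 0.0 q [-0.23  0.6   1.32 -0.21  1.61  1.09]
```

```bash
python3 -m jog '[[[0,0,0],[-0.0034,0.003,-0.0072],0],[[0,0,0],[-0.0136,0,0.0063],0],[[0,0,0],[-0.0136,0,0.0063],0],[[0,0,0],[-0.0136,0,0.0063],0],[[0,0,0],[-0.0045,0,0.0021],0],[[0,0,0],[-0.0027,0,0.0013],0]]' >/dev/null; c="python3 chk.py 2.5"; $c &&
python3 -m jog '[[[0,0,0],[-0.0018,0,0.0009],0],[[0,0,0],[-0.0018,0,0.0009],0]]' >/dev/null && $c &&
python3 -m jog '[[[0,0,0],[-0.0018,0,0.0009],0],[[0,0,0],[-0.0018,0,0.0009],0]]' >/dev/null && $c &&
python3 -m jog '[[[0,0,0],[-0.0018,0,0.0009],0],[[0,0,0],[-0.0018,0,0.0009],0]]' >/dev/null && $c
```

```text
t17.95 case [-36.9  -1.  202.2] toolx(case) [ 0.907 -0.001 -0.421] F case [-0.7 -0.6 -0.5] w -0.0 ff 0.0 q [-0.27  0.49  1.46 -0.22  1.58  1.06]
t18.20 case [-40.6  -0.7 201.2] toolx(case) [ 0.906 -0.    -0.422] F case [-0.2  0.3  0.5] w 0.2 ff 0.0 q [-0.27  0.48  1.47 -0.22  1.57  1.06]
t18.45 case [-44.8  -0.7 201. ] toolx(case) [ 0.906 -0.    -0.423] F case [-0.4  0.7  0.3] w 0.3 ff 0.0 q [-0.27  0.47  1.48 -0.23  1.57  1.06]
t18.70 case [-48.3  -0.7 201.2] toolx(case) [ 0.907 -0.    -0.421] F case [1.3 0.1 0.5] w 0.1 ff 0.9 q [-0.28  0.46  1.49 -0.23  1.57  1.06]
```

```bash
c="python3 chk.py 6"; 
python3 -m jog '[[[0,0,0],[-0.0009,0,0.0004],0],[[0,0,0],[-0.0009,0,0.0004],0]]' >/dev/null && $c &&
python3 -m jog '[[[0,0,0],[-0.0009,0,0.0004],0],[[0,0,0],[-0.0009,0,0.0004],0]]' >/dev/null && $c &&
python3 -m jog '[[[0,0,0],[-0.0009,0,0.0004],0],[[0,0,0],[-0.0009,0,0.0004],0]]' >/dev/null && $c &&
python3 -m jog '[[[0,0,0],[-0.0009,0,0.0004],0],[[0,0,0],[-0.0009,0,0.0004],0]]' >/dev/null && $c &&
python3 -m jog '[[[0,0,0],[-0.0009,0,0.0004],0],[[0,0,0],[-0.0009,0,0.0004],0]]' >/dev/null && $c &&
python3 -m jog '[[[0,0,0],[-0.0009,0,0.0004],0],[[0,0,0],[-0.0009,0,0.0004],0]]' >/dev/null && $c
```

```text
t18.95 case [-50.6  -0.7 201.2] toolx(case) [ 0.907 -0.001 -0.422] F case [0.3 0.1 0.6] w 0.0 ff 0.8 q [-0.28  0.46  1.49 -0.23  1.56  1.05]
t19.20 case [-52.7  -0.7 201.1] toolx(case) [ 0.906 -0.001 -0.423] F case [ 2.  -0.1 -0.3] w 0.3 ff 0.8 q [-0.28  0.46  1.5  -0.23  1.56  1.05]
t19.45 case [-54.8  -0.7 201. ] toolx(case) [ 0.906 -0.001 -0.423] F case [ 1.9 -1.  -0.2] w -0.1 ff 0.7 q [-0.28  0.45  1.5  -0.23  1.56  1.05]
t19.70 case [-56.7  -0.8 201. ] toolx(case) [ 0.906 -0.001 -0.423] F case [ 1.6 -0.1 -1.5] w 0.1 ff 0.7 q [-0.28  0.45  1.51 -0.23  1.56  1.05]
t19.95 case [-57.9  -0.7 201.1] toolx(case) [ 0.908 -0.    -0.42 ] F case [ 5.8 -0.5 -2.1] w 0.1 ff 2.6 q [-0.28  0.45  1.51 -0.23  1.56  1.05]
t20.20 case [-58.1  -0.7 201.3] toolx(case) [ 0.91  -0.    -0.415] F case [10.4  0.3 -2.3] w 0.3 ff 4.9 q [-0.28  0.44  1.52 -0.23  1.55  1.05]
```

```bash
python3 -m jog '[[[0,0,0],[0.0181,0,-0.0085],0],[[0,0,0],[-0.0148,0,-0.0317],0],[[0,0,0],[-0.0148,0,-0.0317],0],[[0,9,0],[0,0,0],0],[[0,9,0],[0,0,0],0],[[0,9,0],[0,0,0],0],[[0,9,0],[0,0,0],0],[[0,9,0],[0,0,0],0],[[0,0,0],[0,0,0],0]]' >/dev/null; python3 -c "from h import *;st()"
python3 -m jog '[[[0,0,0],[-0.0246,0,-0.0143],0.065],[[0,0,0],[-0.0246,0,-0.0143],0.065],[[0,0,0],[-0.0246,0,-0.0143],0.065],[[0,0,0],[-0.0246,0,-0.0143],0.065],[[0,0,0],[0,0,0],0.065]]' >/dev/null
python3 - <<'E'
from h import *; import cv2
st()
t=robot.grab_frame("top");s=robot.grab_frame("scene")
a=cv2.resize(t[165:265,270:370],None,fx=4,fy=4,interpolation=cv2.INTER_CUBIC)
b=cv2.resize(s[85:185,125:225],None,fx=4,fy=4,interpolation=cv2.INTER_CUBIC)
cv2.imwrite("pics/both2.png",np.hstack([a,b]))
E
```

```text
t21.32 case [-43.   -0.4 270.1] toolx(case) [ 0.941 -0.002  0.338] F case [0.2 0.2 0.3] w 0.1 ff 0.0 q [-0.43  0.08  1.81  0.27  1.    0.75]
t21.95 case [-153.1   -1.1  292.5] toolx(case) [ 0.94  -0.001  0.341] F case [ 0.2 -0.8  0.8] w 65.3 ff 0.0 q [-0.58 -0.15  1.99  0.3   1.08  0.6 ]
```

View pics/both2.png

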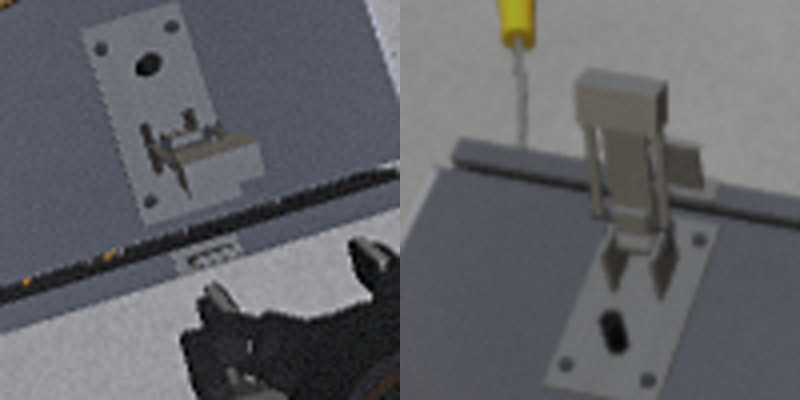

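The image shows the lever upright with the claw leaning slightly forward, nose at scene crop (622,105). The gripper is in front, open.

```bash
python3 - <<'E'
from h import *
s=lambda x,y:(125+(x-400)/4,85+y/4)
t=lambda x,y:(270+x/4,165+y/4)
for k,p in dict(backtop=(622,92),fronttop=(628,73),backbot=(622,127)).items(): print(k,ony("scene",*s(*p)))
print("nose top corners z218",[casez("top",*t(*p),218) for p in [(257,135),(265,170),(187,195),(180,160)]])
E
```

```text
backtop [-91.4   0.  216.4]
fronttop [-101.7    0.   218.7]
backbot [-83.3   0.  201. ]
nose top corners z218 [array([-80.9, -22.8, 218. ]), array([-99.1, -21. , 218. ]), array([-99.3,  21. , 218. ]), array([-81.3,  18.8, 218. ])]
```

```bash
python3 -m jog '[[[0,0,0],[0.0072,0,0.024],0.065],[[0,0,0],[0.0072,0,0.024],0.065],[[0,0,0],[0.0072,0,0.024],0.065],[[0,0,0],[0.0072,0,0.024],0.065],[[0,0,0],[0,0,0],0.065]]' >/dev/null; python3 -c "from h import *;st()"
python3 -m jog '[[[0,0,0],[0,0,0],0.03],[[0,0,0],[0,0,0],0.03],[[0,0,0],[0,0,0],0.03],[[0,0,0],[0,0,0],0.03]]' 20 >/dev/null; python3 -c "from h import *;st()"
```

```text
t22.68 case [-92.3   0.5 208.3] toolx(case) [0.941 0.    0.338] F case [-0.4 -0.4  0.2] w 64.7 ff 0.0 q [-0.49  0.05  1.96  0.31  0.9   0.63]
t23.18 case [-9.250e+01 -1.000e-01  2.122e+02] toolx(case) [ 0.939 -0.001  0.343] F case [-1.1  5.6  4. ] w 39.9 ff 22.3 q [-0.49  0.04  1.96  0.31  0.9   0.63]
```

```bash
python3 -m jog '[[[0,0,0],[-0.0062,0,0.0005],0.03],[[0,0,0],[-0.0062,0,0.0005],0.03],[[0,0,0],[-0.0062,0,0.0018],0.03],[[0,0,0],[-0.0062,0,0.0019],0.03],[[0,0,0],[-0.0057,0,0.003],0.03],[[0,0,0],[-0.0057,0,0.003],0.03]]' >/dev/null; python3 chk.py 10 &&
python3 -m jog '[[[0,0,0],[-0.0051,0,0.004],0.03],[[0,0,0],[-0.005,0,0.004],0.03],[[0,0,0],[-0.0041,0,0.005],0.03],[[0,0,0],[-0.0041,0,0.005],0.03],[[0,0,0],[-0.0031,0,0.0057],0.03],[[0,0,0],[-0.003,0,0.0057],0.03]]' >/dev/null; python3 chk.py 10
python3 - <<'E'
from h import *; import cv2
t=robot.grab_frame("top");s=robot.grab_frame("scene")
a=cv2.resize(t[165:265,270:370],None,fx=4,fy=4,interpolation=cv2.INTER_CUBIC)
b=cv2.resize(s[85:185,125:225],None,fx=4,fy=4,interpolation=cv2.INTER_CUBIC)
cv2.imwrite("pics/both3.png",np.hstack([a,b]))
E
```

```text
t23.93 case [-123.2   -0.3  190.5] toolx(case) [0.939 0.    0.343] F case [-5.   6.5  6.6] w 39.7 ff 21.1 q [-0.53  0.01  2.04  0.33  0.88  0.57]
t24.68 case [-1.374e+02 -1.000e-01  1.521e+02] toolx(case) [0.941 0.    0.339] F case [-5.1  4.6  3.2] w 39.6 ff 20.7 q [-0.55  0.04  2.09  0.36  0.81  0.52]
```

View pics/both3.png

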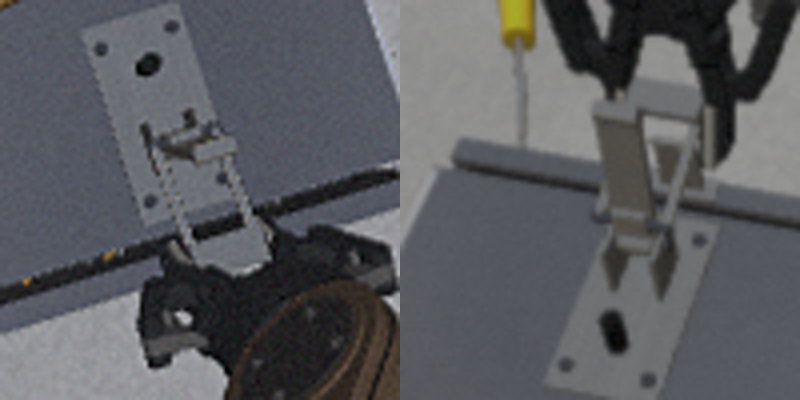

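The claw is held level in the grip, just above the keeper. Lowering it and letting go.

```bash
python3 -m jog '[[[0,0,0],[-0.0017,0,0.0028],0.03],[[0,0,0],[-0.0017,0,0.0028],0.03],[[0,0,0],[0,0,0],0.03]]' >/dev/null; python3 chk.py 10
python3 -m jog '[[[0,0,0],[0,0,0],0.055],[[0,0,0],[0,0,0],0.055],[[0,0,0],[0,0,0],0.055],[[0,0,0],[0,0,-0.02],0.055],[[0,0,0],[0,0,-0.04],0.055],[[0,0,0],[0,0,-0.05],0.055],[[0,0,0],[0,0,-0.05],0],[[0,0,0],[0,0,0],0]]' >/dev/null; python3 chk.py 10
python3 - <<'E'
from h import *; import cv2
t=robot.grab_frame("top");s=robot.grab_frame("scene")
a=cv2.resize(t[165:265,270:370],None,fx=4,fy=4,interpolation=cv2.INTER_CUBIC)
b=cv2.resize(s[85:185,125:225],None,fx=4,fy=4,interpolation=cv2.INTER_CUBIC)
cv2.imwrite("pics/both4.png",np.hstack([a,b]))
E
```

```text
t25.15 case [-137.8   -0.2  145.9] toolx(case) [ 0.94  -0.     0.341] F case [-2.6  5.6  1. ] w 39.9 ff 20.5 q [-0.55  0.05  2.09  0.36  0.8   0.51]
t26.15 case [-191.2   -2.7  302.5] toolx(case) [0.937 0.001 0.348] F case [-0.4 -1.7  0.1] w 19.2 ff 0.0 q [-0.64 -0.23  2.05  0.31  1.12  0.54]
```

View pics/both4.png

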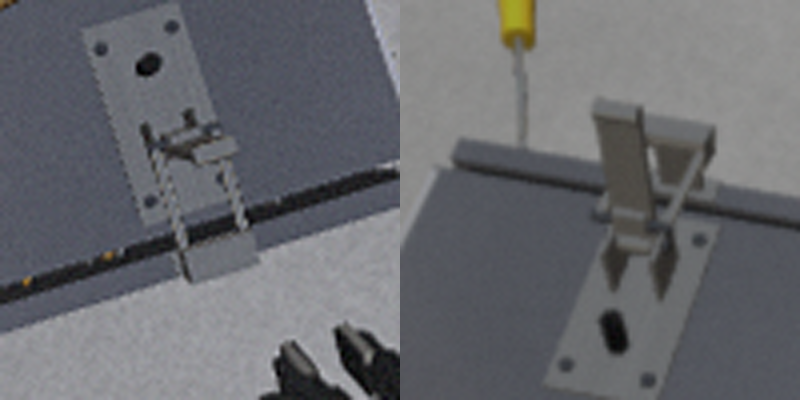

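Claw is down over the keeper (top crop (220,260)), with the lever still upright. Next I'll close the lever.

```bash
python3 -m jog '[[[0,-10,0],[0,0,0],0],[[0,-10,0],[0,0,0],0],[[0,0,0],[0.0385,0,0.041],0],[[0,0,0],[0.0385,0,0.041],0],[[0,0,0],[0,0,0],0],[[0,0,0],[0,0,0],0]]' >/dev/null; python3 chk.py 10
```

```text
t27.00 case [-115.4   -0.3  213.4] toolx(case) [ 1.    -0.    -0.002] F case [-0.5 -0.7  0.1] w -0.1 ff 0.0 q [-0.42  0.13  1.84 -0.    1.17  0.86]
```

```bash
python3 -m jog '[[[0,0,0],[0.010,0,-0.010],0],[[0,0,0],[0.010,0,0],0],[[0,0,0],[0.0058,0,-0.0005],0],[[0,0,0],[0.0058,0,-0.0005],0],[[0,0,0],[0.0058,0,-0.0006],0],[[0,0,0],[0.0058,0,0.0009],0],[[0,0,0],[0.0058,0,0.0009],0],[[0,0,0],[0.0058,0,0.0009],0]]' >/dev/null; python3 chk.py 25 &&
python3 -m jog '[[[0,0,0],[0.0053,0,0.0022],0],[[0,0,0],[0.0053,0,0.0023],0],[[0,0,0],[0.0054,0,0.0023],0],[[0,0,0],[0.0046,0,0.0035],0],[[0,0,0],[0.0046,0,0.0035],0],[[0,0,0],[0.0047,0,0.0036],0]]' >/dev/null; python3 chk.py 25
```

```text
t28.00 case [-61.8  -1.  223.5] toolx(case) [ 1.    -0.    -0.006] F case [-9.  -0.8  4.1] w 0.5 ff 5.1 q [-0.37  0.22  1.71 -0.    1.21  0.92]
t28.75 case [-31.2  -1.  206.9] toolx(case) [ 1.    -0.001 -0.004] F case [-7.9 -0.2  5.3] w 0.4 ff 4.7 q [-0.34  0.3   1.66 -0.    1.19  0.95]
```

Forces match a hooked lever, so I'll continue the arc.

```bash
python3 -m jog '[[[0,0,0],[0.0036,0,0.0046],0],[[0,0,0],[0.0036,0,0.0046],0],[[0,0,0],[0.0037,0,0.0046],0],[[0,0,0],[0.0023,0,0.0053],0],[[0,0,0],[0.0023,0,0.0053],0],[[0,0,0],[0.0024,0,0.0053],0]]' >/dev/null; python3 chk.py 25 &&
python3 -m jog '[[[0,0,0],[0.001,0,0.0057],0],[[0,0,0],[0.001,0,0.0057],0],[[0,0,0],[0.001,0,0.0058],0],[[0,0,0],[0,0,0.002],0],[[0,0,0],[0,0,0],0]]' >/dev/null; python3 chk.py 25
```

```text
t29.50 case [-11.8  -0.7 175.7] toolx(case) [ 1.    -0.001  0.001] F case [-0.7 -0.1 -0.5] w -0.1 ff 0.2 q [-0.32  0.36  1.64  0.    1.14  0.96]
t30.12 case [ -9.4  -0.7 158. ] toolx(case) [ 1.    -0.001 -0.   ] F case [-1.5  1.9  4.5] w -0.0 ff 2.2 q [-0.32  0.38  1.64  0.    1.12  0.97]
```

```bash
python3 -m jog '[[[0,0,0],[0,0,0.001],0],[[0,0,0],[0,0,0],0]]' >/dev/null; python3 chk.py 25; python3 -m jog '[[[0,0,0],[0,0,-0.02],0],[[0,0,0],[0,0,-0.05],0],[[0,0,0],[0,0,-0.05],0],[[0,0,0],[-0.05,0,-0.03],0],[[0,0,0],[-0.06,0,0],0],[[0,0,0],[-0.06,0,0],0],[[0,0,0],[-0.05,0,0],0],[[0,0,0],[0,0,0],0],[[0,0,0],[0,0,0],0]]' >/dev/null; python3 chk.py 25
python3 - <<'E'
from h import *; import cv2
t=robot.grab_frame("top");s=robot.grab_frame("scene")
a=cv2.resize(t[115:265,220:370],None,fx=2.67,fy=2.67,interpolation=cv2.INTER_CUBIC)
b=cv2.resize(s[85:185,125:225],(a.shape[1],a.shape[0]),interpolation=cv2.INTER_CUBIC)
cv2.imwrite("pics/both5.png",np.hstack([a,b])[:, :800])
E
```

```text
t30.38 case [ -9.3  -0.7 157.9] toolx(case) [ 1.    -0.001 -0.   ] F case [-3.7  1.8  7.4] w 0.3 ff 3.8 q [-0.32  0.38  1.64 -0.    1.12  0.97]
t31.50 case [-228.9   -1.   307.1] toolx(case) [ 1.    -0.001  0.002] F case [ 0.4  0.3 -0.8] w 0.3 ff 0.0 q [-0.57 -0.17  1.96  0.    1.35  0.71]
```

View pics/both5.png

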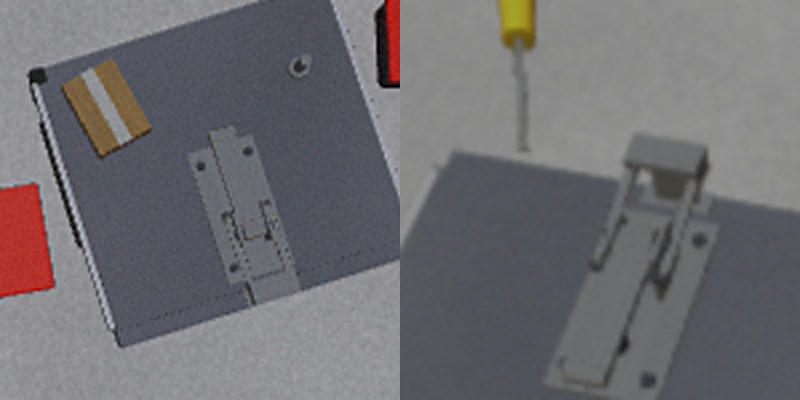

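The lever lies flat, with its tip at (595,375) in the scene crop. The claw is over the keeper at (665,155), the drawer gap is closed, and the carton, bolt and tubs look unmoved.

```bash
python3 -c "from rig import robot;print(robot.sign_off())"
```

```text
the job is handed in; nothing more can be done
None
```

The drawer is on its seal, the claw is hooked over the keeper and the lever is down flat; the last picture shows this with the carton, bolt and tubs apparently unmoved, and I handed the job in at about 32 s, though no verdict came back.

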